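Roll the rolling pin into its rest

TASK

Put the wooden rolling pin away in its V-shaped rest without picking it up: push it from the side with your fingers so that it rolls along the worktop, up the sloped side of the rest and settles in the groove. It should lie squarely along the groove and stick out at both ends of the rest. Push it along gently, do not flick it, grip it or lift it, and leave the wooden stamp, the amber jar and the piping nozzle standing where they are.

Things in the scene. Friction and masses are not known exactly. Their poses are not given: they have to be found in the camera images.
- rolling_pin: plain pale wooden rolling pin (a dowel without handles), a round bar 40 mm in diameter and 240 mm long, 0.22 kg or so, loose; origin at its centre, its own y axis runs along the bar; x and z turn round as it rolls (z up at the start). It rolls easily, stops within a few cm when let go, and jams if pushed from above its mid-height.
- pin_rest: wooden pin rest, fixed, 160 mm long along its y (the groove's direction). Origin on the worktop under the V's bottom, half-way along. Enter from its -x side: ramp from x = -105 mm, z = 1.5 mm to the crest at x = -20, z = 15.5; groove falls at 30 degrees to x = 0, z = 4; back board rises at 60 degrees to x = 22, z = 42. The pin starts 160 to 240 mm out on the -x side, up to 0.25 rad askew.
- groove (a point): the point where the centre of the pin lies when it is seated in the middle of the groove: in the rest's frame x = -7.3 mm, y = 0, z = 31.3 mm
- wood_stamp: turned wooden stamp, 38 mm across, 55 mm high, standing loose beyond the +y end of the rest; origin under its centre; to be left alone
- jar_amber: small amber jar with a dark lid, 38 mm across, 60 mm high, standing loose behind the rest (+x side); origin under its centre; to be left alone
- nozzle_3: steel piping nozzle (a cone), 24 mm across, 34 mm high, standing loose behind the rest (+x side); origin under its centre; to be left alone

How it is judged:
On the way:
1. the pin rolls on the worktop: it has turned a quarter turn or so (1.1 to 2 rad) about its own axis before it is over the groove (angle between rolling_pin's own z axis and vertical above 1.1 rad and x of rolling_pin in the frame of pin_rest below -0.06 m), for 0.02 s.
At the end, for the whole second after the job is handed in: the pin lies still in the groove: its axis within 4 mm of the seated position in height and across, square to 0.06 rad, and its centre within 40 mm of the middle of the rest lengthwise (so that both ends stick out); the stamp, jar and nozzle have not moved by 15 mm or more (x of rolling_pin in the frame of groove between -0.004 and 0.004 m and z of rolling_pin in the frame of groove between -0.004 and 0.004 m and y of rolling_pin in the frame of groove between -0.04 and 0.04 m and angle between the y axis of rolling_pin and the y axis of pin_rest, either way round below 0.06 rad and linear speed of rolling_pin below 0.02 m/s and distance of each of wood_stamp, jar_amber, nozzle_3 from where it was at the start of the episode below 0.015 m); the robot touches nothing.
It fails at once if the pin is lifted off the worktop, or more than 10 mm off the rest (height (world z) of rolling_pin above 0.046 m or (x of rolling_pin in the frame of pin_rest below -0.13 m and height (world z) of rolling_pin above 0.03 m)).
It fails at once if the pin is flicked (faster than 0.6 m/s) or pushed hard (over 40 N) (linear speed of rolling_pin above 0.6 m/s or contact force between the fingers and rolling_pin above 40 N).
It fails at once if the stamp is moved (distance of wood_stamp from where it was at the start of the episode above 0.015 m or angle between wood_stamp's own z axis and vertical above 0.3 rad).
It fails at once if the jar is moved (distance of jar_amber from where it was at the start of the episode above 0.015 m or angle between jar_amber's own z axis and vertical above 0.3 rad).
It fails at once if the nozzle is moved (distance of nozzle_3 from where it was at the start of the episode above 0.015 m or angle between nozzle_3's own z axis and vertical above 0.3 rad).
It also fails if it takes over 54 s, if anything falls off the work surface, if the arm or the gripper's body presses on something with over 40 N, if the wrist force passes 120 N, or if a joint passes its speed limit or range.

ROBOT

A 6-joint arm with a two-finger parallel gripper is mounted at the origin on a cart in front of the work surface, level with it; the furniture and walls round the work are solid. World frame = base frame: x ahead of the robot, y to its left, z up, the work surface at z = 0. Lengths are in m, angles in rad, forces in N, time in s.
With the tool pointing down it reaches from about 0.35 to 0.775 m from the base axis. Payload 5.5 kg.
Tool frame: the origin (TCP) lies on the centre line of the jaws, within the pads' length; the fingertips stand 11 mm ahead of it and the grasp point (between the pads) lies 8 mm behind it; z points along the fingers, y is the line along which they close (so a half turn about z gives the same grasp; the last joint's range is limited). The gripper opens to 85 mm and grips with 20 to 120 N. Pads are 22 mm wide; open, the fingers measure 114 mm over their backs; the gripper's body (76 mm by 85 mm) begins 54 mm behind the grasp point. The pads swing forward as they close: fully open they stand 13 mm farther back than shut.
Start: joints at [-0.14, 0.313, 0.046, 1.304, 0, 1.431], TCP at [0.575, -0, 0.203] pointing down, gripper open.
Joint ranges: [-2.76, 2.76], [-0.86, 1.69], [-1.03, 1.26], [-2.2, 2.34], [-1.47, 1.5], [-3.14, 3.14]. Speed limits (rad/s): [2.57, 2.57, 3.14, 3.14, 3.14, 3.14].

INTERFACE

Orientations are given as a unit quaternion [w, x, y, z].
In Python, from workcell import get_state, eyes, env gives the robot as it stands.
- The arm moves only by the shell command python3 -m inch 'ROWS' [OPENING] [FORCE]. ROWS is JSON, one flat list of numbers, 4 for each row, row after row: the shift along the tool's x, y, z in cm, then the turn about the tool's z in rad. A call has exactly 5 rows; each row shifts and turns the commanded pose from where the row before left it, along the tool's axes as they then stand; what a row does not reach is not made up. A row lasts 1/12 s, in which the tool goes at most 41.7 mm and 7.16 degrees, less where a joint would pass 70% of its speed; a pose out of reach is approached as far as the arm can. A call is refused whole if a number of a shift passes 4.17 or a number of a turn 0.125, either way. A call with a gripper value outside its range is refused whole. OPENING is the opening, from -1 (shut) to 1 (fully open), set as the call begins (- or left out, the last holds). The fingers move at their own pace and stop on an object; FORCE is the grip in N (left out, the last holds). Time passes only in rows, so rows that do not move let the fingers close, or fill a call up. It gives the time, the measured TCP pose, the force, the opening and the grip force at its end, in the units of the state.
- get_state(): the state, without advancing time (a new reading comes with each control period).
- eyes.read_camera(name): name is "scene" or "side" or "wrist"; returns the picture (384x512x3 uint8, red, green, blue); there is no depth.
- eyes.camera_info(name): a dict with "fovy" (degrees; the focal length in pixels is half the picture's height over the tangent of half this angle, whatever the lens; pixels are square), "cx", "cy" (the principal point, pixels), "xyz" and "orientation" of the camera in the world. Camera axes: x right, y down, z forward; pixel columns grow to the right and rows downward; lengths in m; the calibration is good to about 2 mm. The wrist camera is an equidistant fisheye: a pixel r from the principal point sees the ray r / f radians off the axis. A picture is of the moment at which its call begins: read the wrist's pose just before it. camera_info takes no time and is no camera call; for the wrist camera it gives the pose at the moment of the call.
- env.hand_in(): hands the job in; it is judged then, once.
The state is a dict: "clock": time; "joint_pos": joint angles; "qvel": joint speeds; "tau": joint torques, N m; "tcp_pos": TCP position; "orientation": TCP orientation; "wrist_force": force on the tool from outside, world axes, zero at the start; "ft_torque": the same for the moment, N m; "finger_gap": finger opening in m; "grip_force": force on a finger pad.
Only numpy, scipy, OpenCV 4.12 (cv2) and the standard library are available. Lean on these libraries where they do the work, as an engineer would, in place of code of your own. Each camera call takes 0.05 s, during which the arm holds its last target. There are 200 camera calls.

## Working session

There is one attempt and no reset: what is moved stays moved. The work goes in short steps, Python scripts to look and compute and a shell command to move; the robot and the scene stay as the last step left them, time stands still between calls to the robot, and variables do not carry over. Pictures are saved under pics/ and viewed, at most 10 in all, crops included, and the job is handed in when it is done.

```bash
mkdir -p pics; ls; python3 - <<'E'
from workcell import get_state, eyes, env
import cv2,numpy as np
s=get_state(); print(s)
for n in ["scene","side","wrist"]:
    print(n,eyes.camera_info(n))
    cv2.imwrite(f"pics/{n}0.png",eyes.read_camera(n)[:,:,::-1])
E
```

```text
pics
{'clock': 0.0, 'joint_pos': array([-1.39609166e-01,  3.13964113e-01,  4.49353326e-02,  1.30356828e+00,
       -7.01004262e-06,  1.43121967e+00]), 'qvel': array([-9.78130959e-05, -1.95399384e-04, -5.11748974e-04, -4.42113023e-04,
        7.16032086e-04, -4.88968627e-04]), 'tau': array([-2.90074182e-03, -4.80629075e+01,  2.98531097e+01,  1.95313990e-02,
       -3.83516899e-04, -4.27451073e-05]), 'tcp_pos': array([5.74429976e-01, 6.28744343e-05, 2.01711697e-01]), 'orientation': array([-7.16937800e-04,  7.07117987e-01,  7.07095002e-01, -5.44677831e-04]), 'wrist_force': array([0.25473405, 0.2128852 , 0.50188501]), 'ft_torque': array([-0.01666099, -0.02031287, -0.0252378 ]), 'grip_force': 0.0, 'finger_gap': 0.08517835567010616}
scene {'fovy': 52.567270758838085, 'cx': 247.29458891270923, 'cy': 189.52803036042332, 'xyz': array([0.02605721, 0.85554876, 0.43737692]), 'orientation': array([ 0.18077763, -0.26923987,  0.80001093, -0.50478892])}
side {'fovy': 45.81211326187854, 'cx': 250.87781197523336, 'cy': 195.78878187914728, 'xyz': array([0.56758767, 0.89668439, 0.52996013]), 'orientation': array([-0.01511987,  0.03611675,  0.88921821, -0.45580473])}
wrist {'fovy': 65.70646984690485, 'cx': 255.6864830045515, 'cy': 194.12210113729645, 'xyz': array([0.57466764, 0.07439298, 0.37237601]), 'orientation': array([ 1.46573676e-01,  9.89199050e-01, -3.63944638e-04, -1.12465184e-03])}
```

View pics/scene0.png

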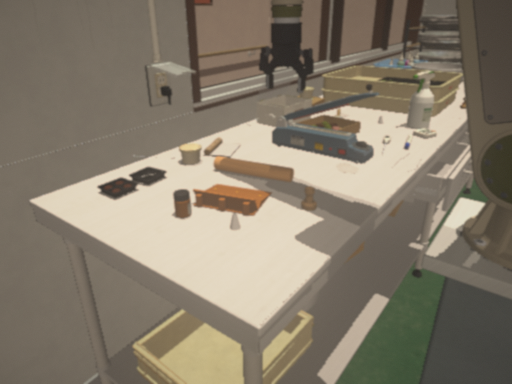

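View pics/side0.png

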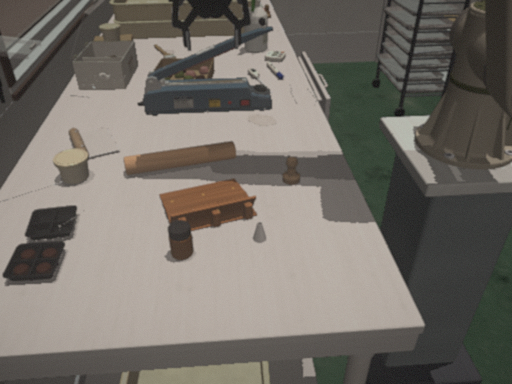

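View pics/wrist0.png

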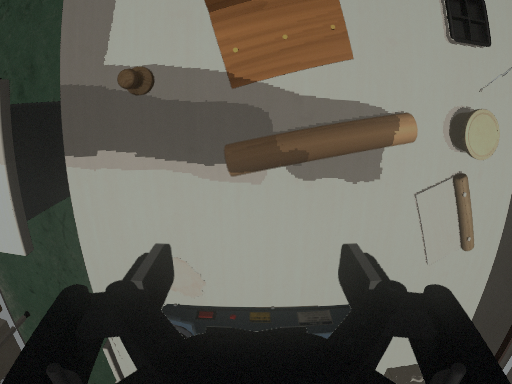

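```bash
cat > h.py <<'E'
import numpy as np,cv2
from scipy.spatial.transform import Rotation as R
from workcell import get_state, eyes, env
def ray(info,n,u,v):
    f=192/np.tan(np.radians(info['fovy'])/2)
    a,b=(u-info['cx'])/f,(v-info['cy'])/f
    if n=='wrist':
        r=np.hypot(a,b); d=np.array([a/r*np.sin(r),b/r*np.sin(r),np.cos(r)]) if r>0 else np.array([0,0,1.])
    else: d=np.array([a,b,1.])
    w,x,y,z=info['orientation']
    return np.array(info['xyz']),R.from_quat([x,y,z,w]).apply(d)
def pt(info,n,u,v,z):
    o,d=ray(info,n,u,v); return o+d*(z-o[2])/d[2]
E
python3 - <<'E'
import cv2
im=cv2.imread('pics/side0.png'); c=im[120:270,110:320]
cv2.imwrite('pics/sidecrop.png',cv2.resize(c,None,fx=3.8,fy=3.8,interpolation=cv2.INTER_CUBIC))
E
```

```text
(no output)
```

View pics/sidecrop.png

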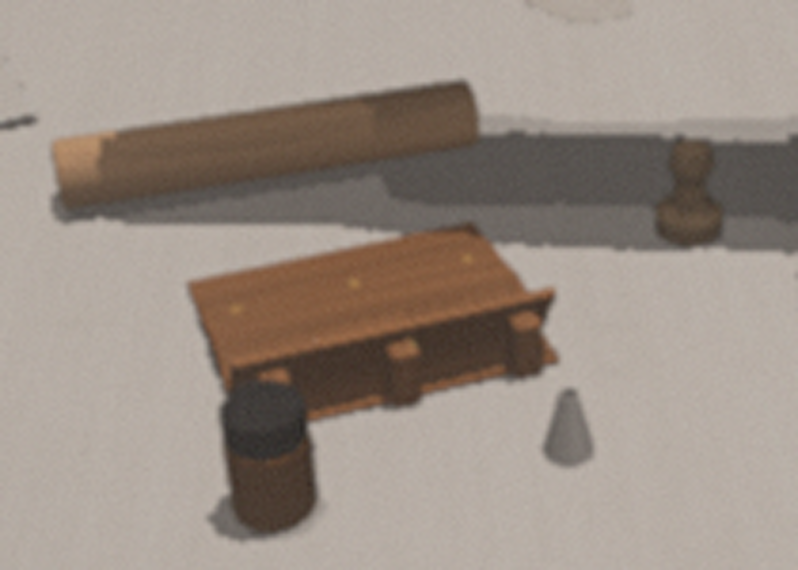

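```bash
python3 - <<'E'
from h import *
i=eyes.camera_info('wrist')
P=lambda u,v,z:pt(i,'wrist',u,v,z)
a,b=P(232,88,.0015),P(353,59,.0015); print('front',a,b,np.linalg.norm(a-b))
yd=(a-b)/np.linalg.norm(a-b); xd=np.array([yd[1],-yd[0],0]); print('x',xd,'y',yd,'yaw',np.arctan2(xd[1],xd[0]))
o=(a+b)/2+.105*xd; print('origin',o)
l,r=P(228.5,159.5,.02),P(414.5,128,.02); print('pin ends',l,r,np.linalg.norm(l-r))
c=(l+r)/2; d=(l-r)/np.linalg.norm(l-r); print('c',c,d,'askew',np.arctan2(np.cross(yd,d)[2],yd@d))
for q in (l,r,c): print('restframe',(q-o)@xd,(q-o)@yd)
s=eyes.camera_info('side')
Q=lambda u,v,z:pt(s,'side',110+u/3.8,120+v/3.8,z)
for n,u,v,z in [('stamp',690,232,0),('jar',272,510,0),('noz',569,452,0),('fl',190,286,.0015),('back r',553,292,.042),('back l',232,368,.042)]:
    q=Q(u,v,z); print(n,q,(q-o)@xd,(q-o)@yd)
E
```

```text
front [0.54498539 0.09798379 0.0015    ] [0.69708033 0.14036    0.0015    ] 0.15788797498368118
x [-0.26839421  0.96330917  0.        ] y [-0.96330917 -0.26839421  0.        ] yaw 1.8425220169010106
origin [0.59285147 0.22031936 0.0015    ]
pin ends [0.5412129  0.01118997 0.02      ] [0.7801948  0.05716242 0.02      ] 0.24336354787473793
c [0.66070385 0.03417619 0.02      ] [-0.98199547 -0.18890445  0.        ] askew -0.08167930299710709
restframe -0.18759676601032016 0.10587302540054
restframe -0.20745243590084647 -0.1366791727081935
restframe -0.1975246009555833 -0.015403073653826734
stamp [0.42447734 0.11689079 0.        ] -0.05444304593264265 0.18995597316764745
jar [0.64368403 0.32113072 0.        ] 0.08346934593336904 -0.07602465445149145
noz [0.50791149 0.29339184 0.        ] 0.09318879456915523 0.06221123338967331
fl [0.69429175 0.14669566 0.0015    ] -0.09814836350204133 -0.0779581823029248
back r [0.50938263 0.22434724 0.042     ] 0.026282651389264926 0.07932523205668707
back l [0.66010302 0.27057312 0.042     ] 0.03035997854737244 -0.07827185452303732
```

The wrist picture shows the pin from (228,159) to (414,128) and the rest's front edge from (232,88) to (353,59). The scene and side views agree. The pin is 0.08 rad askew and 198 mm out, so I'll go behind it with the fingers open.

```bash
python3 -m inch '[-0.5,1.96,3,0, -0.5,1.96,3,0, -0.5,1.96,3,0, -0.5,1.96,3,0, -0.5,1.96,3,0]' 1; python3 -m inch '[0,0,0.5,-0.1, 0,0,0.5,-0.09, 0,0,0.5,0, 0,0,0.5,0, 0,0,0,0]'
```

```text
clock: 0.57
tcp_pos: [0.6736, -0.0252, 0.0509]
orientation: [-0.0, 0.707, 0.707, -0.0]
wrist_force: [0.3, -0.9, 1.2]
finger_gap: 0.0853
grip_force: 0.0
clock: 0.98
tcp_pos: [0.6723, -0.0249, 0.0316]
orientation: [-0.001, 0.638, 0.77, -0.0]
wrist_force: [-0.5, -0.1, -0.1]
finger_gap: 0.0854
grip_force: 0.0
```

```bash
python3 -m inch '[0,0,0.3,0, 0,0,0.3,0, 0,0,0.3,0, 0,0,0.2,0, 0,0,0,0]'; python3 - <<'E'
from h import *
for n in ['wrist','side']:
    cv2.imwrite(f'pics/{n}1.png',eyes.read_camera(n)[:,:,::-1])
a=cv2.imread('pics/wrist1.png');b=cv2.imread('pics/side1.png')
b=cv2.resize(b[70:250,100:300],(400,360))
cv2.imwrite('pics/c1.png',np.hstack([a[:360,60:460],b]))
E
```

```text
clock: 1.4
tcp_pos: [0.6727, -0.0249, 0.0213]
orientation: [-0.0, 0.637, 0.771, -0.0]
wrist_force: [0.5, -0.3, 0.1]
finger_gap: 0.0854
grip_force: 0.0
```

View pics/c1.png

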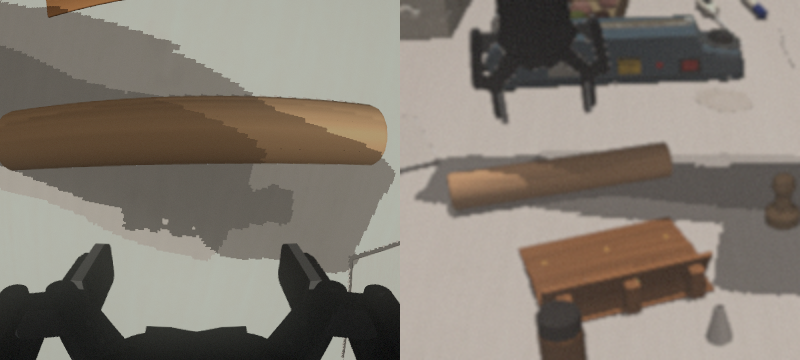

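```bash
python3 - <<'E'
from h import *
s=eyes.camera_info('side')
t=get_state()['tcp_pos']; n=np.array([-.189,.982,0])
for u,v in [(150,131),(194,125)]:
    o,d=ray(s,'side',u,v)
    k=((t-o)@n)/(d@n); print(o+k*d)
E
```

```text
[ 0.72230768 -0.01550119  0.06179141]
[ 0.62600785 -0.03403547  0.06271183]
```

```bash
python3 -m inch '[0,0,0.15,0, 0,0,0.15,0, 0,0,0.15,0, 0,0,0.15,0, 0,0,0,0]'
```

```text
clock: 1.92
tcp_pos: [0.6727, -0.025, 0.0151]
orientation: [-0.0, 0.637, 0.771, -0.0]
wrist_force: [0.3, 0.9, -0.8]
finger_gap: 0.0855
grip_force: 0.0
```

```bash
python3 - <<'E'
from h import *
i=eyes.camera_info('wrist'); w=eyes.read_camera('wrist')[:,:,::-1]; b=eyes.read_camera('side')[:,:,::-1]
print(pt(i,'wrist',250,97,.03),pt(i,'wrist',250,165,.02),i['xyz'],get_state()['tcp_pos'])
for u,v in [(60+100,245),(60+292,245)]:
    o,d=ray(i,'wrist',u,v); t=get_state()['tcp_pos']
    n=np.array([.982,.189,0]); k=((t-o)@n+(-.0427 if u<250 else .0427))/(d@n); print('tip',o+k*d)
cv2.imwrite('pics/c2.png',np.vstack([cv2.resize(b[60:190,110:310],(800,520),interpolation=cv2.INTER_CUBIC)]))
E
```

```text
[0.65479479 0.05244712 0.03      ] [0.66162884 0.01505708 0.02      ] [0.65877818 0.04804555 0.18572475] [ 0.67293767 -0.02499714  0.01546644]
tip [ 0.6279142  -0.01699159  0.07181542]
tip [ 0.71186543 -0.00133075  0.07099916]
```

View pics/c2.png

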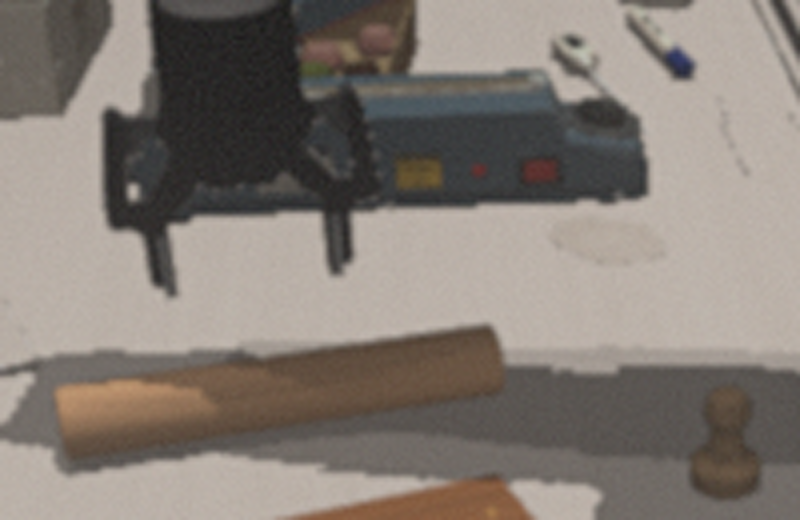

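```bash
python3 - <<'E'
from h import *
i=eyes.camera_info('wrist'); s=eyes.camera_info('side')
def tri(a,b):
    o1,d1=ray(i,'wrist',*a);o2,d2=ray(s,'side',*b)
    k=np.linalg.lstsq(np.c_[d1,-d2],o2-o1,rcond=None)[0]; p,q=o1+k[0]*d1,o2+k[1]*d2
    return (p+q)/2,np.linalg.norm(p-q)
print(tri((60+290,245),(110+172/4,60+294/4)),tri((60+104,245),(110+338/4,60+272/4)))
# check on pin ends: wrist right end lower / side left end 
print(tri((60+386,130),(110+62/4,60+425/4)), get_state()['tcp_pos'])
E
```

```text
(array([ 0.71547562, -0.00603977,  0.06049368]), np.float64(0.0009685762883484384)) (array([ 0.62578333, -0.02403865,  0.05977596]), np.float64(0.0020334168807247454))
(array([0.77320104, 0.06370504, 0.02432146]), np.float64(0.006223319982342863)) [ 0.67293767 -0.02499714  0.01546644]
```

The last picture shows the open fingertips at side pixels (153,134) and (194,128), just in front of the pin. Both cameras put them at z ≈ 60 mm, although the reported TCP z is 15 mm. I'll go down in small steps and watch the force.

```bash
python3 -m inch '[0,0,0.1,0, 0,0,0.1,0, 0,0,0,0, 0,0,0,0, 0,0,0,0]'|egrep 'tcp|wrist'; python3 -m inch '[0,0,0.1,0, 0,0,0.1,0, 0,0,0,0, 0,0,0,0, 0,0,0,0]'|egrep 'tcp|wrist'
```

```text
tcp_pos: [0.6731, -0.025, 0.0137]
wrist_force: [0.5, -0.1, 0.8]
tcp_pos: [0.6731, -0.025, 0.0116]
wrist_force: [0.1, 0.1, 0.0]
```

```bash
python3 -m inch '[0,0,0.1,0, 0,0,0.1,0, 0,0,0,0, 0,0,0,0, 0,0,0,0]'|egrep 'tcp|wrist'; python3 - <<'E'
from h import *
print(eyes.camera_info('wrist')['xyz'])
b=eyes.read_camera('side')[:,:,::-1]
cv2.imwrite('pics/c3.png',cv2.resize(b[60:190,110:310],(800,520),interpolation=cv2.INTER_CUBIC))
E
```

```text
tcp_pos: [0.6731, -0.025, 0.0096]
wrist_force: [-0.2, 0.1, 0.6]
[0.65894762 0.0480256  0.18016211]
```

```bash
for k in 1; do python3 -m inch '[0,0,0.1,0, 0,0,0.1,0, 0,0,0.1,0, 0,0,0.1,0, 0,0,0,0]'|egrep 'tcp|wrist'; done
```

```text
tcp_pos: [0.6729, -0.025, 0.0053]
wrist_force: [1.0, 0.3, 0.2]
```

```bash
python3 -m inch '[0,0,0.1,0, 0,0,0.1,0, 0,0,0.1,0, 0,0,0.1,0, 0,0,0,0]'|egrep 'tcp|wrist'
```

```text
tcp_pos: [0.6729, -0.025, 0.0013]
wrist_force: [-0.5, -0.5, -0.5]
```

```bash
python3 -m inch '[0,0,0.1,0, 0,0,0.1,0, 0,0,0,0, 0,0,0,0, 0,0,0,0]'|egrep 'tcp|wrist'
```

```text
tcp_pos: [0.6731, -0.025, -0.0003]
wrist_force: [-0.8, -0.7, 0.6]
```

```bash
python3 -m inch '[0,0,0.1,0, 0,0,0.1,0, 0,0,0,0, 0,0,0,0, 0,0,0,0]'|egrep 'tcp|wrist'
```

```text
tcp_pos: [0.673, -0.025, -0.0024]
wrist_force: [1.1, -0.1, -0.1]
```

```bash
python3 -m inch '[0,0,0.1,0, 0,0,0.1,0, 0,0,0.1,0, 0,0,0.1,0, 0,0,0,0]'|egrep 'tcp|wrist'
```

```text
tcp_pos: [0.6728, -0.025, -0.0067]
wrist_force: [0.6, -1.3, -0.1]
```

```bash
python3 -m inch '[0,0,0.2,0, 0,0,0.2,0, 0,0,0.2,0, 0,0,0.2,0, 0,0,0,0]'|egrep 'tcp|wrist';python3 - <<'E'
from h import *
print(eyes.camera_info('wrist')['xyz'])
b=eyes.read_camera('side')[:,:,::-1];w=eyes.read_camera('wrist')[:,:,::-1]
cv2.imwrite('pics/c4.png',np.hstack([cv2.resize(b[70:170,120:240],(480,400),interpolation=cv2.INTER_CUBIC),cv2.resize(w[90:384,140:370],(312,400))]))
E
```

```text
tcp_pos: [0.6726, -0.025, -0.015]
wrist_force: [0.5, -0.9, -0.3]
[0.65868322 0.04806151 0.15554392]
```

View pics/c4.png

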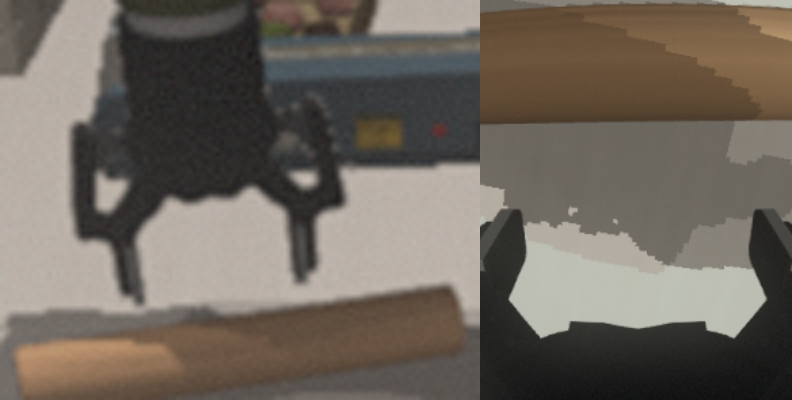

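The picture shows the tips at side pixels (154,145) and (195,140). They are still about 30 mm up and clear of the worktop, so they have about 20 mm more to go down.

```bash
python3 -m inch '[0,0,0.2,0, 0,0,0.2,0, 0,0,0.2,0, 0,0,0.2,0, 0,0,0,0]'|egrep 'tcp|wrist'
```

```text
tcp_pos: [0.6726, -0.025, -0.023]
wrist_force: [-0.2, -0.3, -0.5]
```

```bash
python3 -m inch '[0,0,0.2,0, 0,0,0.2,0, 0,0,0.2,0, 0,0,0.2,0, 0,0,0,0]'|egrep 'tcp|wrist'
```

```text
tcp_pos: [0.6727, -0.025, -0.031]
wrist_force: [-0.2, 0.7, -0.9]
```

```bash
python3 -m inch '[0,0,0.1,0, 0,0,0.1,0, 0,0,0.1,0, 0,0,0,0, 0,0,0,0]'|egrep 'tcp|wrist'; python3 - <<'E'
from h import *
i=eyes.camera_info('wrist')
b=eyes.read_camera('side')[:,:,::-1];w=eyes.read_camera('wrist')[:,:,::-1]
cv2.imwrite('pics/w5.png',w)
print(i['xyz'])
g=cv2.cvtColor(b,6)[140:175,135:215]; m=(g<70).astype('uint8')
for x in range(0,80): 
    c=np.where(m[:,x])[0]
    if len(c): print(135+x,140+c.max(),end='; ')
E
```

```text
tcp_pos: [0.673, -0.025, -0.0335]
wrist_force: [-0.1, -0.5, -0.5]
[0.65893779 0.04802768 0.13715112]
150 141; 151 149; 152 150; 153 150; 194 143; 195 146; 197 144; 198 143;
```

```bash
python3 -m inch '[0.6,0,0,0, 0.6,0,0,0, 0.6,0,0,0, 0.5,0,0,0, 0.3,0,0,0]'|egrep 'tcp|wrist'; python3 -m inch '[0.5,0,0,-0.018, 0.7,0,0,-0.018, 0.7,0,0,-0.018, 0.7,0,0,-0.018, 0.5,0,0,-0.018]'|egrep 'tcp|wrist'; python3 - <<'E'
from h import *
i=eyes.camera_info('wrist');w=eyes.read_camera('wrist')[:,:,::-1]; b=eyes.read_camera('side')[:,:,::-1]
print(i)
cv2.imwrite('pics/w6.png',w); cv2.imwrite('pics/s6.png',b)
cv2.imwrite('pics/c6.png',np.hstack([cv2.resize(w,(400,300)),cv2.resize(b[90:240,110:310],(400,300))]))
E
```

```text
tcp_pos: [0.6678, 0.0017, -0.0334]
wrist_force: [0.1, 0.0, -0.1]
tcp_pos: [0.6608, 0.0318, -0.0334]
wrist_force: [0.7, -0.8, -0.3]
{'fovy': 65.70646984690485, 'cx': 255.6864830045515, 'cy': 194.12210113729645, 'xyz': array([0.64011256, 0.10322137, 0.13716315]), 'orientation': array([0.14505872, 0.97943405, 0.13876814, 0.02025603])}
```

View pics/c6.png

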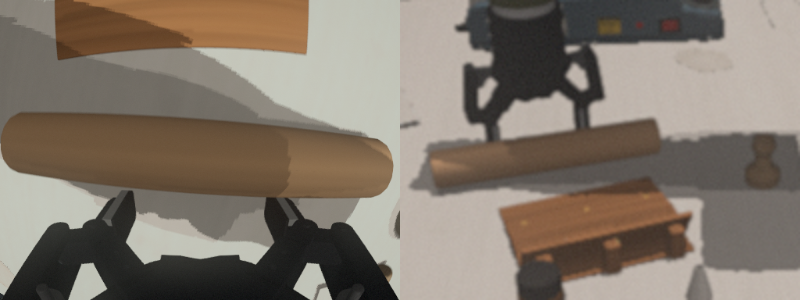

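```bash
cat >> h.py <<'E'
def rest(i,a,b,l,r):
    t=get_state()['tcp_pos']; q=get_state()['orientation']
    a,b=pt(i,'wrist',*a,.0015),pt(i,'wrist',*b,.0015); L=np.linalg.norm(a-b)
    yd=(a-b)/L; xd=np.array([yd[1],-yd[0],0]); o=(a+b)/2+.105*xd
    l,r=pt(i,'wrist',*l,.02),pt(i,'wrist',*r,.02)
    tx=R.from_quat([q[1],q[2],q[3],q[0]]).apply([1,0,0])
    f=lambda p:(round((p-o)@xd,4),round((p-o)@yd,4))
    print('L',L,'o',o,'yaw',np.arctan2(-xd[0],xd[1]),'tool yaw',np.arctan2(-tx[0],tx[1]),'pin yaw',np.arctan2((r-l)[1],(r-l)[0]),'pinlen',np.linalg.norm(l-r))
    print('pin',f((l+r)/2),f(l),f(r),'tcp',f(t))
E
python3 - <<'E'
from h import *
rest(eyes.camera_info('wrist'),(74,75.5),(393,68),(5,183),(499,217.6))
E
```

```text
L 0.1583638215385761 o [0.59182394 0.2216799  0.0015    ] yaw 0.2818383144610527 tool yaw 0.28222289966259 pin yaw 0.20794723582892902 pinlen 0.2715844338167202
pin (np.float64(-0.1662), np.float64(-0.0131)) (np.float64(-0.1562), np.float64(0.1223)) (np.float64(-0.1763), np.float64(-0.1486)) tcp (np.float64(-0.2014), np.float64(-0.0134))
```

```bash
python3 -m inch '[0.5,0,0,0, 0.6,0,0,0, 0.6,0,0,0, 0.6,0,0,0, 0.5,0,0,0]'|egrep 'tcp|wrist';  python3 -m inch '[0.5,0,0,0, 0.6,0,0,0, 0.6,0,0,0, 0.5,0,0,0, 0.4,0,0,0]'|egrep 'tcp|wrist'; python3 - <<'E'
from h import *
i=eyes.camera_info('wrist');w=eyes.read_camera('wrist')[:,:,::-1]; b=eyes.read_camera('side')[:,:,::-1]
cv2.imwrite('pics/c7.png',np.hstack([cv2.resize(w,(400,300)),cv2.resize(b[90:240,110:310],(400,300))]))
t=get_state()['tcp_pos']; x=np.array([-.2782,.9605,0]);y=np.array([-.9605,-.2782,0]); o=np.array([.592,.2212,0])
print((t-o)@x,(t-o)@y)
E
```

```text
tcp_pos: [0.6532, 0.0582, -0.0334]
wrist_force: [0.1, 0.4, -0.3]
tcp_pos: [0.6462, 0.0832, -0.0333]
wrist_force: [-0.3, -1.9, 0.6]
-0.14738173152442405 -0.013581334433841708
```

View pics/c7.png

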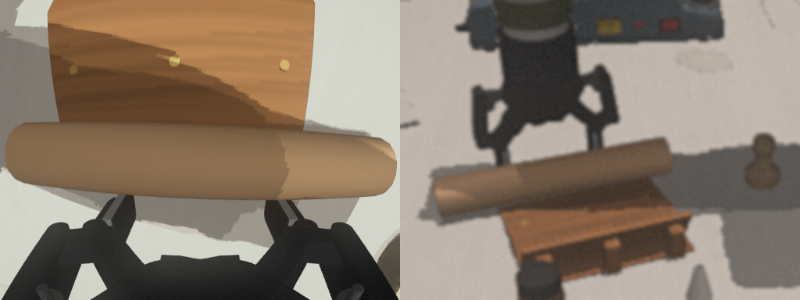

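The pin is now square to the tool and at the foot of the ramp, with both fingertips on it at wrist-view pixels (130,195) and (270,197). Next I'll push it up the ramp, raising the tool as it climbs.

```bash
python3 -m inch '[0.5,0,-0.05,0, 0.5,0,-0.05,0, 0.5,0,-0.07,0, 0.5,0,-0.07,0, 0.5,0,-0.07,0]'|egrep 'tcp|wrist'
```

```text
tcp_pos: [0.6393, 0.1071, -0.0301]
wrist_force: [1.2, -0.9, 1.1]
```

```bash
python3 -m inch '[0.5,0,-0.08,0, 0.5,0,-0.08,0, 0.5,0,-0.08,0, 0.5,0,-0.08,0, 0.5,0,-0.08,0]'|egrep 'tcp|wrist'
```

```text
tcp_pos: [0.6323, 0.1312, -0.0262]
wrist_force: [-0.1, -1.0, 0.9]
```

```bash
python3 -m inch '[0.5,0,-0.08,0, 0.5,0,-0.08,0, 0.5,0,-0.08,0, 0.4,0,-0.06,0, 0.3,0,-0.05,0]'|egrep 'tcp|wrist'; python3 - <<'E'
from h import *
i=eyes.camera_info('wrist');w=eyes.read_camera('wrist')[:,:,::-1]; b=eyes.read_camera('side')[:,:,::-1]
cv2.imwrite('pics/c8.png',np.hstack([cv2.resize(w,(400,300)),cv2.resize(b[90:240,110:310],(400,300))]))
t=get_state()['tcp_pos']; x=np.array([-.2782,.9605,0]);y=np.array([-.9605,-.2782,0]); o=np.array([.592,.2212,0])
print((t-o)@x,(t-o)@y)
E
```

```text
tcp_pos: [0.6262, 0.1524, -0.0227]
wrist_force: [0.8, -1.8, 0.5]
-0.07541832891414049 -0.013588571658311578
```

View pics/c8.png

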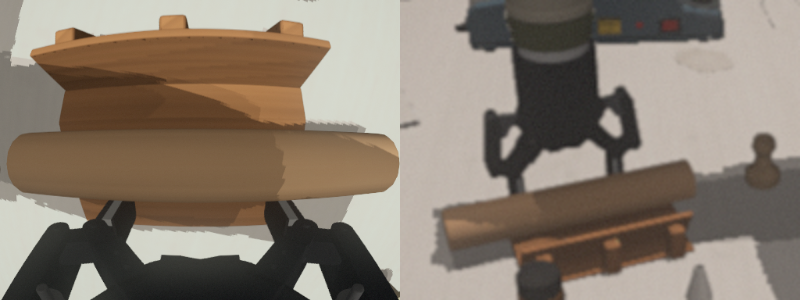

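The pin is square near the crest and both fingers are behind it. The last push takes it over.

```bash
python3 -m inch '[0.4,0,-0.06,0, 0.4,0,-0.06,0, 0.4,0,-0.06,0, 0.4,0,-0.06,0, 0.4,0,-0.06,0]'|egrep 'tcp|wrist'
```

```text
tcp_pos: [0.6208, 0.1714, -0.0197]
wrist_force: [0.3, -1.9, 0.5]
```

```bash
python3 -m inch '[0.4,0,-0.06,0, 0.3,0,-0.05,0, 0.3,0,-0.05,0, 0,0,0,0, 0,0,0,0]'|egrep 'tcp|wrist'; python3 - <<'E'
from h import *
i=eyes.camera_info('wrist');w=eyes.read_camera('wrist')[:,:,::-1]; b=eyes.read_camera('side')[:,:,::-1]
cv2.imwrite('pics/c9.png',np.hstack([cv2.resize(w,(400,300)),cv2.resize(b[90:240,110:310],(400,300))]))
E
```

```text
tcp_pos: [0.6179, 0.1809, -0.0182]
wrist_force: [-0.1, -0.0, 0.4]
```

View pics/c9.png

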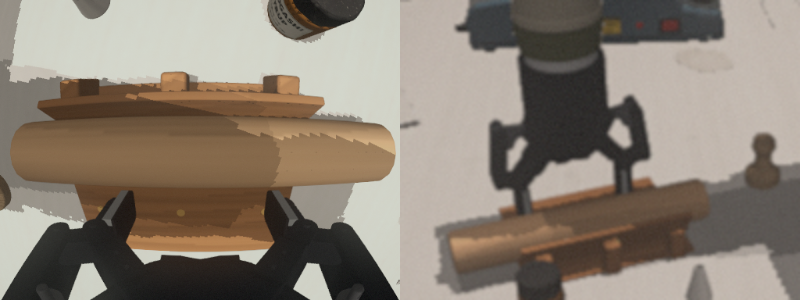

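The pin has dropped into the groove, clear of the fingers. I'll back off, lift away and check by numbers only, since my pictures are used up.

```bash
python3 -m inch '[-0.5,0,-0.1,0, -0.8,0,-0.2,0, -0.8,0,-0.3,0, -0.8,0,-0.5,0, -0.5,0,-0.8,0]'|egrep 'clock|tcp|wrist'; python3 -m inch '[0,0,-2,0, 0,0,-2.5,0, 0,0,-2.5,0, 0,0,-2,0, 0,0,0,0]'|egrep 'clock|tcp|wrist'; python3 -m inch '[0,0,0,0, 0,0,0,0, 0,0,0,0, 0,0,0,0, 0,0,0,0]'|egrep clock; python3 - <<'E'
from h import *
i=eyes.camera_info('wrist');w=eyes.read_camera('wrist')
h=cv2.cvtColor(w,cv2.COLOR_RGB2HSV); m=cv2.inRange(h,(5,60,40),(25,255,255)); m[300:]=0
m=cv2.morphologyEx(m,2,np.ones((3,3)))
x=np.array([-.2782,.9605,0]);y=np.array([-.9605,-.2782,0]); o=np.array([.592,.2212,0])
yy,xx=np.where(m>0); P=[]
for u,v in zip(xx,yy):
    p=pt(i,'wrist',u,v,.0313)-o; P.append((p@x,p@y))
P=np.array(P); 
for s in (1,-1): # parts sticking out of the rest
    k=(s*P[:,1]>.088)&(abs(P[:,0])<.06); q=P[k]
    print(s,k.sum(),'end y',np.percentile(s*q[:,1],98)*s,'x mid',(np.percentile(q[:,0],3)+np.percentile(q[:,0],97))/2,'w',np.ptp(np.percentile(q[:,0],[3,97])))
E
```

```text
clock: 11.83
tcp_pos: [0.6275, 0.1463, 0.0008]
wrist_force: [-0.2, 0.0, -0.9]
clock: 12.25
tcp_pos: [0.6311, 0.1476, 0.0971]
wrist_force: [1.3, 0.2, -0.4]
clock: 12.67
1 2082 end y 0.21061271741088242 x mid -0.024937507568635026 w 0.06768839449872212
-1 3184 end y -0.26666181060748034 x mid -0.004746636098909889 w 0.04486903963466021
```

```bash
python3 - <<'E'
from h import *
i=eyes.camera_info('wrist');w=eyes.read_camera('wrist')
h=cv2.cvtColor(w,cv2.COLOR_RGB2HSV); m=cv2.inRange(h,(5,60,40),(25,255,255)); m[300:]=0
x=np.array([-.2782,.9605,0]);y=np.array([-.9605,-.2782,0]); o=np.array([.592,.2212,0])
n,L,st,c=cv2.connectedComponentsWithStats(m); k=1+st[1:,4].argmax()
yy,xx=np.where(L==k)
P=np.array([[(pt(i,'wrist',u,v,.0313)-o)@x,(pt(i,'wrist',u,v,.0313)-o)@y] for u,v in zip(xx,yy)])
print('y range',P[:,1].min(),P[:,1].max())
for a in (-.12,-.11,-.10,-.092,.088,.095,.102):
    q=P[abs(P[:,1]-a)<.003,0]
    if len(q): print(a,q.min(),q.max(),(q.min()+q.max())/2)
E
```

```text
y range -0.14588098722718754 0.11180782675954343
-0.12 -0.02824550158088973 0.010726620786391295 -0.008759440397249218
-0.11 -0.02871114094147239 0.01079515340530963 -0.00895799376808138
-0.1 -0.02831151473138666 0.010846155424448816 -0.008732679653468921
-0.092 -0.028550789965191052 0.010835800387286086 -0.008857494788952484
0.088 -0.027847937352712158 0.011886480846669099 -0.00798072825302153
0.095 -0.027600194006869073 0.011810863677486287 -0.007894665164691393
0.102 -0.02723221609177309 0.011273795617393343 -0.007979210237189872
```

```bash
python3 -c "
from workcell import env; print(env.hand_in())"
```

```text
the job is handed in; nothing more can be done
None
```

I rolled the pin up the ramp into the groove and handed the job in: it lies about 1 mm from the seated line across, square to about 0.005 rad and 17 mm off the middle lengthwise by wrist camera, and I viewed 11 pictures against the limit of 10.

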